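# Square up the plate stack and hold the jig's clamp dial on its third click

### The arm

A 7-joint arm with a two-finger parallel gripper is mounted at the origin on the work surface. World frame = base frame: x ahead of the robot, y to its left, z up, the work surface at z = 0. Lengths are in m, angles in rad, forces in N, time in s.
With the tool pointing down it reaches from about 0.4 to 0.9 m from the base axis. Payload 5.6 kg.
Tool frame: the origin (TCP) lies midway between the tips of the shut fingers; the grasp point (between the pads) lies 19 mm behind it; z points along the fingers, y is the line along which they close (so a half turn about z gives the same grasp; the last joint's range is limited). The gripper opens to 92 mm and grips with 3 to 60 N. Pads are 20 mm wide; open, the fingers measure 128 mm over their backs; the gripper's body (75 mm by 189 mm) begins 69 mm behind the grasp point.
Start: joints at [1.071, 0.468, -0.012, 1.603, 0.006, 1.071, -0.056], TCP at [0.287, -0.583, 0.215] pointing down, gripper open.
Joint ranges: [-2.53, 2.53], [-0.31, 2.02], [-1.57, 1.55], [0.28, 2.44], [-1.29, 4.43], [0.15, 1.84], [-2.92, 2.92]. Speed limits (rad/s): [2.57, 2.57, 3.14, 3.14, 3.14, 3.14, 3.14].

### API

Orientations are given as a unit quaternion [x, y, z, w].
In Python, from rig import sense, get_image, camera_info, close_job gives the robot as it stands.
- The arm moves only by the tool apply_moves, never from a script. Its argument "commands" is a list that holds one entry, the list of rows, each a list of 6 numbers: the shift along the tool's x, y, z in units of 600 mm (1.0 is 600 mm), then the turn, a rotation vector about the tool's x, y, z in units of 180 degrees (1.0 is 180 degrees). A call has exactly 10 rows; each row shifts and turns the commanded pose from where the row before left it, along the tool's axes as they then stand; what a row does not reach is not made up. A row lasts 1/10 s, in which the tool goes at most 50 mm and 8.59 degrees, less where a joint would pass 70% of its speed; a pose out of reach is approached as far as the arm can. A call with a number of a shift or a turn outside -1 to 1 is refused whole. A call with a gripper value outside its range is refused whole. "claw" is the gripper's target within -1 to 1 (shut at 1, half-way at 0, fully open at -1), set as the call begins (left out, the last holds). The fingers move at their own pace and stop on an object; "squeeze" is the grip in N (left out, the last holds). Time passes only in rows, so rows that do not move let the fingers close, or fill a call up. It gives the time, the measured TCP pose, the force, the opening and the grip force at its end, in the units of the state.
- sense(): the state, without advancing time (a new reading comes with each control period).
- get_image(name): name is "scene" or "top" or "wrist"; returns the picture (420x560x3 uint8, red, green, blue); there is no depth.
- camera_info(name): a dict with "K" (3x3 intrinsics, pixels), "eye" and "rotation" of the camera in the world; the wrist camera has in their place "T_tool_cam" (4x4, takes a point from camera to tool coordinates, whose origin is the TCP and whose axes are the flange's). Camera axes: x right, y down, z forward; pixel columns grow to the right and rows downward; lengths in m; the calibration is good to about 2 mm. A picture is of the moment at which its call begins: read the wrist's pose just before it. camera_info takes no time and is no camera call.
- close_job(): hands the job in; it is judged then, once.
The state is a dict: "clock": time; "joints": joint angles; "joint_vel": joint speeds; "joint_torque": joint torques, N m; "position": TCP position; "tcp_rot": TCP orientation; "ft_force": force on the tool from outside, world axes, zero at the start; "wrist_torque": the same for the moment, N m; "gripper_width": opening from 0.0 (shut) to 1.0 (fully open); "gripper_force": force on a finger pad.
Only numpy, scipy, OpenCV 4.12 (cv2) and the standard library are available. Lean on these libraries where they do the work, as an engineer would, in place of code of your own. Each camera call takes 0.05 s, during which the arm holds its last target. There are 200 camera calls.

### The job

Tap the skewed stack of three thin steel plates in the clamping jig until their edges line up and all three sit snug in the corner of its two fences. Then press the jig's spring-return dial down by its wooden paddle, past the first two clicks to the third but not on to the stop beyond it, so that the foot clamps the stack for riveting, and finish while still holding it there, as it springs back if let go. Leave the other things on the board where they are.

Things in the scene. Friction and masses are not known exactly. Their poses are not given: they have to be found in the camera images.
- jig: Clamping jig, fixed on the board: plywood base 220 (x) by 260 (y) by 14 mm. All notes below use its frame in mm: origin on the board, base spans x -110..110, y -125..135; x points away from the robot (jig turned by up to 0.3 rad), y left, z up. Stack and fences in its right part, dial in its left part. Highest points: 125 (paddle at rest), 92 (post), 106 (dial).
- seat (a point): Where the stack belongs: under the snug stack's centre, at (-30, -50, 22) in the jig's frame, axes as the jig's, on top of a pedestal 56 (x) by 46 (y) by 8 mm on the base, which the plates overhang all round when snug. Two aluminium fences, top at z = 38, form a corner open to -x and -y: far fence, face in plane x = 5 (y -82..-7); left fence, face in plane y = -20 (x -55..5). Squaring the stack takes 10 to 20 N.
- bridge (a point): Centre of the underside of the dark steel bridge arm that reaches from a post (x 22..48, y -66..-34, 92 high) behind the far fence over the stack; arm spans x -39..23, y -63..-37, z 72..86. The foot hangs under it.
- plate_low_c (a point): Centre of the lowest of three loose flat steel plates, each 70 (along jig x) by 60 (y) by 4 mm, about 0.13 kg, stacked on the pedestal. At the start each is off its snug place by 4 to 12 mm towards -x and towards -y and turned by up to 0.1 rad, each differently. Snug, this point is at (-30, -50, 24) in the jig's frame.
- plate_mid_c (a point): Centre of the middle of three loose flat steel plates, each 70 (along jig x) by 60 (y) by 4 mm, about 0.13 kg, stacked on the pedestal. At the start each is off its snug place by 4 to 12 mm towards -x and towards -y and turned by up to 0.1 rad, each differently. Snug, this point is at (-30, -50, 28) in the jig's frame.
- plate_top_c (a point): Centre of the top of three loose flat steel plates, each 70 (along jig x) by 60 (y) by 4 mm, about 0.13 kg, stacked on the pedestal. At the start each is off its snug place by 4 to 12 mm towards -x and towards -y and turned by up to 0.1 rad, each differently. Snug, this point is at (-30, -50, 32) in the jig's frame.
- dial_angle (a joint): Dial angle, rad: 0 at rest, grows as the paddle is pressed down. Clicks (shallow detents) at 0.27, 0.54, 0.81; stop at 1.08. Springs back to 0 from anywhere if let go. Push needed at the paddle: about 3 N at first, stepping up just past each click: from 2 to 4 N, 4 to 6 N and 7.5 to 10.5 N; about 12 N near the stop. From about 0.65 the foot touches the stack.
- dial: The dial with its paddle; origin on its axle: an upright steel disc of radius 26 mm with level axle along the jig's y, at (35, 95, 78) in the jig's frame. Four brass studs on the round plate beside it mark, from top to bottom, rest and the three clicks: the paddle's arm points at the stud of the click it is on.
- paddle (a point): On the dial's wooden paddle, which sits on an arm towards the robot: the centre of its upper face (40 mm along the arm by 44 mm along jig y, 8 thick), 85 mm from the axle. The arm stands 0.45 - q rad above level at dial angle q: this point is 119 mm above the board at rest, about 52 mm at the third click, near x = -40, y = 95 in the jig's frame, shifting under 15 mm in x.
- foot: The round rubber foot (22 mm across, 8 mm thick, sprung) under the bridge arm; origin at the centre of its underside, at (-25, -50, 52) mm in the jig's frame at rest, 18 mm above the stack; the dial drives it down, 27.7 mm per rad.
- plate_top: The top plate itself; origin at the centre of its underside (2 mm below its centre point).
- last: Bystander: carved pine boot last, about 270 mm long (its x), 84 wide, 111 tall; origin under its middle, on the board.
- pliers: Bystander: chrome locking pliers lying flat, about 205 mm long (its x), 45 wide; origin on the board near the jaws' pivot.
- setter: Bystander: steel grommet setter, standing punch 98 mm tall, 32 mm across its foot; origin under its foot.
- tube: Bystander: dull aluminium frame tube offcut standing on end, 25 mm across, 130 mm tall; origin under its foot.
Not all that is in view belongs to the job. Leave any turquoise look-alike of the plate_top alone.

How it is judged:
By the outcome, as a careful person would: the job done as asked, in the order asked, and still so for the second after the job is handed in, while the arm keeps its last pose, push and grip.
It also fails if it takes over 72 s, if anything falls off the work surface, if the arm or the gripper's body presses on something with over 40 N, if the wrist force passes 120 N, or if a joint passes its speed limit or range.

## Working session

There is one attempt and no reset: what is moved stays moved. The work goes in short steps, Python scripts to look and compute and a tool call to move; the robot and the scene stay as the last step left them, time stands still between calls to the robot, and variables do not carry over. Pictures are saved under pics/ and viewed, at most 10 in all, crops included, and the job is handed in when it is done.

Besides the shell and the picture viewer there is one more tool, called after "Call:" as a command line: name --argument value ..., lists and objects as JSON in quotes. apply_moves: Moves the arm, as the interface text tells. Its arguments: {"type":"object","properties":{"commands":{"type":"array","items":{"type":"array","items":{"type":"array","items":{"type":"number"}}}},"claw":{"type":"number"},"squeeze":{"type":"number"}},"required":["commands"]}

```bash
mkdir -p pics; python3 - <<'E'
from rig import *
import cv2,numpy as np
s=sense();print(s)
for n in("scene","top"):
    i=get_image(n);cv2.imwrite(f"pics/{n}0.png",cv2.resize(i[:,:,::-1],(800,600),interpolation=cv2.INTER_CUBIC));print(n,camera_info(n))
print(camera_info("wrist"))
E
```

```text
{'clock': 0.0, 'joints': array([ 1.07102325,  0.4683888 , -0.01158626,  1.60363406,  0.00601832,
        1.07139971, -0.05627963]), 'joint_vel': array([-1.75026050e-04,  8.69115991e-04, -5.65289517e-05,  8.45910292e-04,
       -2.52026512e-04, -7.54877465e-04,  2.21114742e-03]), 'joint_torque': array([-3.75956815e-04, -5.20570457e+01, -1.30020676e-02, -2.43748051e+01,
       -5.67113527e-02,  1.73704937e-02,  1.54433128e-04]), 'position': array([ 0.28634605, -0.58286816,  0.21362849]), 'tcp_rot': array([ 9.74038176e-01,  2.26382034e-01, -2.74931128e-04, -8.54885435e-04]), 'ft_force': array([ 0.05942331, -0.29207232, -0.24336671]), 'wrist_torque': array([-0.02497626, -0.01136701,  0.02636668]), 'gripper_force': 0.0, 'gripper_width': 0.9996735518978221}
scene {'K': array([[510.53976038,   0.        , 274.05753456],
       [  0.        , 510.53976038, 204.13131439],
       [  0.        ,   0.        ,   1.        ]]), 'eye': array([ 1.21488954, -0.49384567,  0.96529321]), 'rotation': array([ 0.83402277,  0.40523941, -0.16417522, -0.3365019 ])}
top {'K': array([[419.26699895,   0.        , 284.2533038 ],
       [  0.        , 419.26699895, 210.69766878],
       [  0.        ,   0.        ,   1.        ]]), 'eye': array([0.31256354, 0.02119094, 1.33816087]), 'rotation': array([ 0.71157068, -0.69598394,  0.06400429, -0.07195116])}
{'K': array([[320.57029615,   0.        , 277.81159539],
       [  0.        , 320.57029615, 207.41622104],
       [  0.        ,   0.        ,   1.        ]]), 'T_tool_cam': array([[-6.55648897e-04, -9.64820801e-01, -2.62907574e-01,
         7.37944054e-02],
       [ 9.99999533e-01, -8.19145160e-04,  5.12270137e-04,
        -1.31608248e-04],
       [-7.09608350e-04, -2.62907115e-01,  9.64820888e-01,
        -1.69859630e-01],
       [ 0.00000000e+00,  0.00000000e+00,  0.00000000e+00,
         1.00000000e+00]])}
```

View pics/scene0.png

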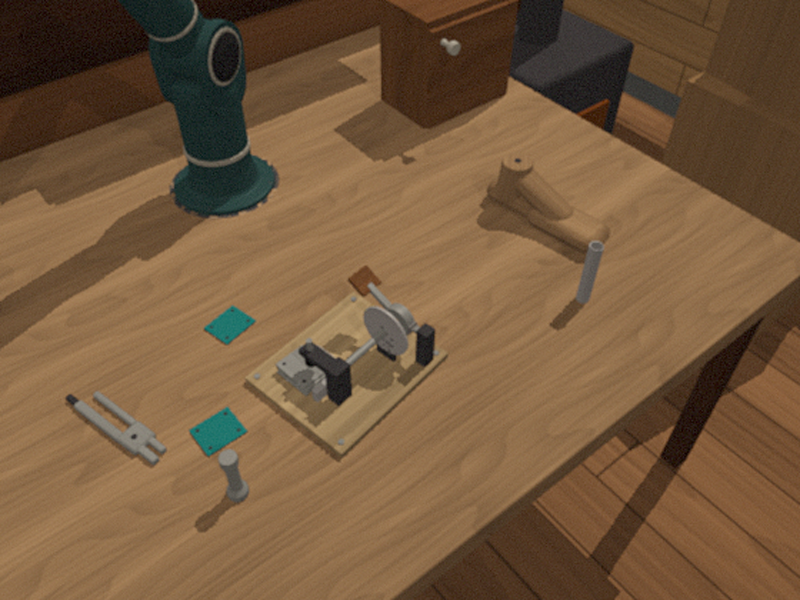

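View pics/top0.png

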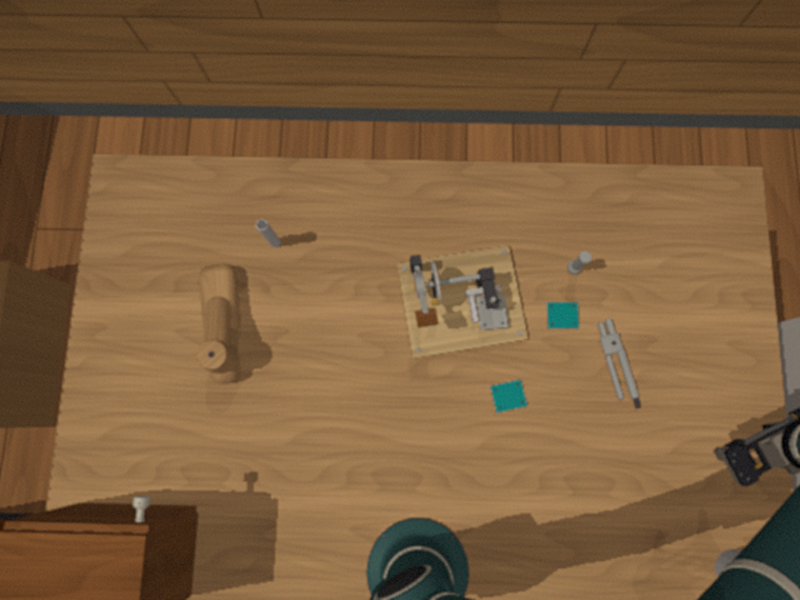

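The jig lies ahead of the robot with its paddle to the left. Its corners in the enlarged top view are at about (400,262), (511,248), (527,339) and (414,356). In the scene view they are at (446,354), (342,452), (246,382) and (355,297). I'll fit the pose from both views.

```bash
cat > h.py <<'E'
import numpy as np,cv2
from rig import *
from scipy.spatial.transform import Rotation as R
from scipy.optimize import least_squares
def proj(n,P,s=None):
    c=camera_info(n)
    if n=="wrist":
        T=np.eye(4);T[:3,:3]=R.from_quat(s['tcp_rot']).as_matrix();T[:3,3]=s['position']
        T=T@c['T_tool_cam'];Rc,e=T[:3,:3],T[:3,3]
    else: Rc,e=R.from_quat(c['rotation']).as_matrix(),c['eye']
    p=(np.atleast_2d(P)-e)@Rc@c['K'].T
    return p[:,:2]/p[:,2:]
def J(p,pose):
    p=np.atleast_2d(p)/1000.;x,y,t=pose
    return np.c_[x+np.cos(t)*p[:,0]-np.sin(t)*p[:,1],y+np.sin(t)*p[:,0]+np.cos(t)*p[:,1],p[:,2]]
def to(jp,yaw,pose):
    "tool-frame row totals (mm, deg) to reach jig point jp, tool down, tool y = jig y, turned yaw"
    s=sense();Rt=R.from_quat(s['tcp_rot']);t=pose[2]+yaw
    G=R.from_matrix([[np.cos(t),np.sin(t),0],[np.sin(t),-np.cos(t),0],[0,0,-1]])
    d=J(jp,pose)[0]-s['position']
    return Rt.inv().apply(d)*1000,(Rt.inv()*G).as_rotvec(degrees=True)
def jig(pose):
    s=sense();d=s['position'][:2]-pose[:2];c,n=np.cos(pose[2]),np.sin(pose[2])
    f=s['ft_force']
    return np.round([1000*(c*d[0]+n*d[1]),1000*(-n*d[0]+c*d[1]),1000*s['position'][2]],1),np.round([c*f[0]+n*f[1],-n*f[0]+c*f[1],f[2]],1),s['clock']
E
python3 - <<'E'
from h import *
C=[[110,135,14],[110,-125,14],[-110,-125,14],[-110,135,14]]
t=np.array([[400,262],[511,248],[527,339],[414,356]])*.7
s=np.array([[446,354],[342,452],[246,382],[355,297]])*.7
f=lambda q:np.r_[(proj("top",J(C,q))-t).ravel(),(proj("scene",J(C,q))-s).ravel()]
r=least_squares(f,[.5,0,0]);q=r.x;print(q,np.round(r.fun,1))
for n in("top","scene"):print(n,proj(n,J([[-30,-50,34],[-40,95,119]],q))/.7)
s=sense();print(R.from_quat(s['tcp_rot']).as_matrix().round(2))
np.save("pose.npy",q)
print(to([-130,-50,230],0,q),to([-130,-50,230],np.pi,q))
E
```

```text
[ 0.58052101 -0.09394347  0.18203449] [-1.1 -1.  -0.4 -3.6  1.7 -1.4 -0.  -0.3  1.8 -0.5 -1.3  2.2 -1.9 -3.5
 -1.2 -4.3]
top [[490.6990468  305.69896375]
 [427.80282558 313.87954428]]
scene [[309.73744072 367.70546909]
 [364.95470731 279.76890505]]
[[ 0.9   0.44 -0.  ]
 [ 0.44 -0.9   0.  ]
 [-0.   -0.   -1.  ]]
(array([ 340.94386674, -296.32698509,  -15.85603584]), array([-0.08601606,  0.0210772 , 15.7388701 ])) (array([ 340.94386674, -296.32698509,  -15.85603584]), array([-3.04045047e-02, -1.24080817e-01, -1.64261082e+02]))
```

Call:
apply_moves --commands '[[[0.065, -0.0493, -0.006, 0, 0, 0], [0.065, -0.0493, -0.006, 0, 0, 0], [0.065, -0.0493, -0.006, 0, 0, 0], [0.065, -0.0493, -0.006, 0, 0, 0], [0.065, -0.0493, -0.006, 0, 0, 0], [0.065, -0.0493, -0.006, 0, 0, 0], [0.065, -0.0493, -0.006, 0, 0, 0], [0.065, -0.0493, -0.006, 0, 0, 0], [0.065, -0.0493, -0.006, 0, 0, 0], [0.028, -0.022, -0.006, 0, 0, 0]]]' --claw 1

```text
clock: 1.1
position: [0.4951, -0.1652, 0.2507]
tcp_rot: [0.973, 0.229, 0.0, -0.001]
ft_force: [-1.0, -0.7, -0.8]
gripper_width: 0.15
gripper_force: 0.0
```

Call:
apply_moves --commands '[[[0, 0, 0, 0, 0, 0.0219], [0, 0, 0, 0, 0, 0.0219], [0, 0, 0, 0, 0, 0.0219], [0, 0, 0, 0, 0, 0.0219], [0, 0, 0, 0, 0, 0], [0, 0, 0, 0, 0, 0], [0, 0, 0, 0, 0, 0], [0, 0, 0, 0, 0, 0], [0, 0, 0, 0, 0, 0], [0, 0, 0, 0, 0, 0]]]'

```text
clock: 2.1
position: [0.4935, -0.1704, 0.2506]
tcp_rot: [0.996, 0.091, -0.0, 0.0]
ft_force: [-0.9, -0.4, 0.1]
gripper_width: 0.007
gripper_force: 0.0
```

```bash
python3 - <<'E'
from h import *
q=np.load("pose.npy");s=sense();i=get_image("wrist");np.save("w1.npy",i);np.save("w1s.npy",np.r_[s['position'],s['tcp_rot']])
print(jig(q))
cv2.imwrite("pics/w1.png",cv2.resize(i[:,:,::-1],(800,600),interpolation=cv2.INTER_CUBIC))
C=[[110,135,14],[110,-125,14],[-110,-125,14],[-110,135,14],[-30,-50,34],[-40,95,119],[5,-7,38],[5,-20,38],[-55,-20,38],[5,-82,38]]
print(proj("wrist",J(C,q),s)/.7)
E
```

```text
(array([-99.4, -59.5, 250.6]), array([-0.1, -0.5, -0.3]), 2.15)
[[146.47746571  -8.77218768]
 [480.5285148   -9.05210693]
 [469.10441417 268.16081304]
 [181.66482072 268.49393313]
 [384.98033031 177.14658356]
 [156.43464981 194.99169583]
 [329.94610053 131.37593701]
 [346.44272864 131.35943411]
 [348.62691529 208.64612924]
 [425.11028712 131.28073664]]
```

View pics/w1.png

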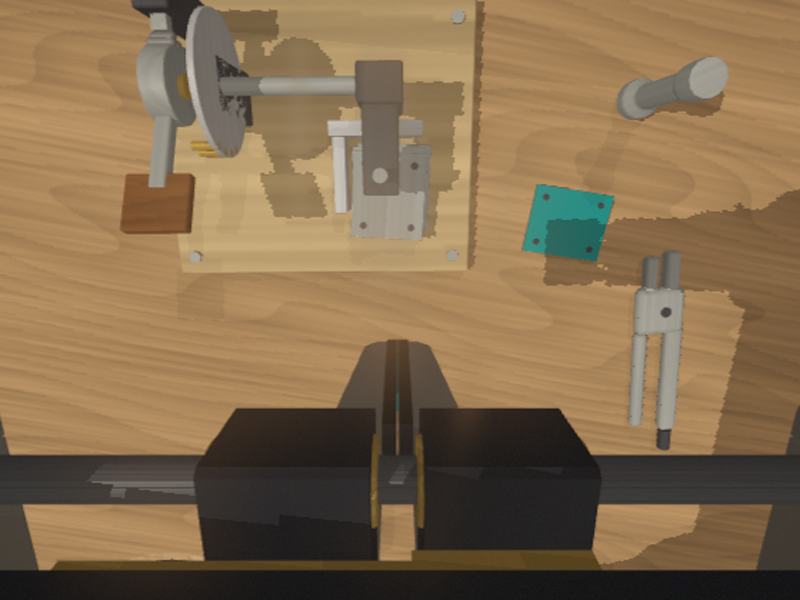

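The wrist view agrees with the fit to about 2 px. The stack is at about (390,190) and the paddle at (157,204). I'll enlarge the jig with the predicted outlines overlaid.

```bash
python3 - <<'E'
from h import *
q=np.load("pose.npy");i=np.load("w1.npy")
v=np.load("w1s.npy");s=dict(position=v[:3],tcp_rot=v[3:])
x0,y0,k=180,70,4.4
im=cv2.resize(i[y0:y0+130,x0:x0+165,::-1],None,fx=k,fy=k,interpolation=cv2.INTER_CUBIC)
def L(P,c):
    p=((proj("wrist",J(P,q),s)+.5-[x0,y0])*k-.5).round().astype(int);cv2.polylines(im,[p[:,None]],False,c,1);print(p.tolist())
L([[5,-82,38],[5,-7,38]],(0,0,255));L([[5,-20,38],[-55,-20,38]],(0,0,255))
L([[-110,135,14],[-110,-125,14],[110,-125,14]],(0,255,0))
L([[-65,-20,34],[-65,-80,34],[5,-80,34]],(255,0,0))
cv2.imwrite("pics/c1.png",im);print(im.shape)
E
```

```text
[[519, 98], [226, 98]]
[[277, 98], [283, 336]]
[[-231, 521], [655, 520], [690, -334]]
[[286, 373], [507, 372], [510, 99]]
(572, 726, 3)
```

View pics/c1.png

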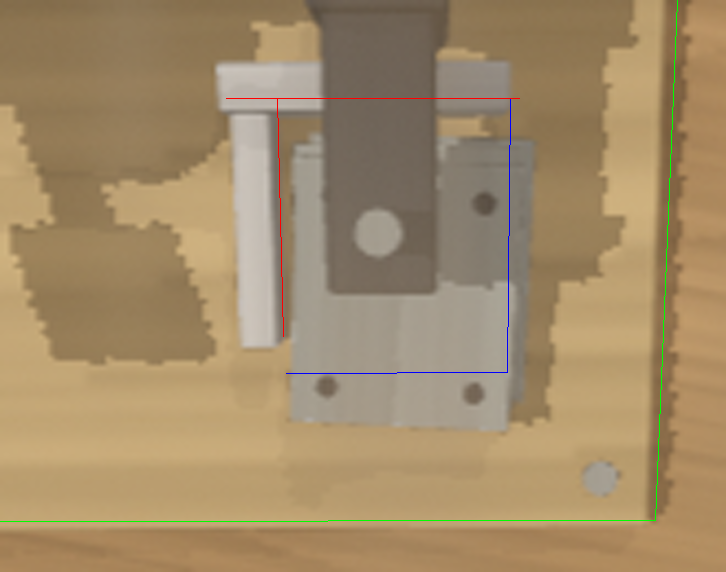

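The far fence's near edge is about 2 mm nearer the robot than predicted, and the left fence about 1.5 mm further left, so I'll shift the pose. The plates stick out about 10 mm towards -x and up to 6 mm towards -y.

```bash
python3 - <<'E'
from h import *
q=np.load("pose.npy");c,n=np.cos(q[2]),np.sin(q[2]);d=np.array([-1.8,1.5])/1000
q[:2]+=[c*d[0]-n*d[1],n*d[0]+c*d[1]];np.save("pose.npy",q)
print(q,jig(q),to([-108,-54,19],0,q))
E
```

```text
[ 0.5784792  -0.09279411  0.18203449] (array([-97.6, -61. , 250.6]), array([-0.1, -0.5, -0.3]), 2.15) (array([-10.4299968 ,  -6.96840144, 231.58121217]), array([ 0.00144074, -0.00075497, -0.0228961 ]))
```

Call:
apply_moves --commands '[[[-0.0173, -0.0117, 0.02, 0, 0, 0], [0, 0, 0.06, 0, 0, 0], [0, 0, 0.07, 0, 0, 0], [0, 0, 0.07, 0, 0, 0], [0, 0, 0.06, 0, 0, 0], [0, 0, 0.04, 0, 0, 0], [0, 0, 0.03, 0, 0, 0], [0, 0, 0.02, 0, 0, 0], [0, 0, 0.012, 0, 0, 0], [0, 0, 0.004, 0, 0, 0]]]'

```text
clock: 3.15
position: [0.4821, -0.1654, 0.0187]
tcp_rot: [0.996, 0.091, -0.0, -0.0]
ft_force: [-0.3, 0.1, 0.6]
gripper_width: 0.005
gripper_force: 0.0
```

```bash
python3 -c "
from h import *
q=np.load('pose.npy');print(jig(q),to([-90,-54,19],0,q))"
```

```text
(array([-107.9,  -53.9,   18.7]), array([-0.3,  0.2,  0.6]), 3.15) (array([17.92273913,  0.05431284, -0.32370376]), array([-0.00418691,  0.01337069, -0.03067798]))
```

Call:
apply_moves --commands '[[[0.007, 0, 0, 0, 0, 0], [0.007, 0, 0, 0, 0, 0], [0.007, 0, 0, 0, 0, 0], [0.005, 0, 0, 0, 0, 0], [0.005, 0, 0, 0, 0, 0], [0.005, 0, 0, 0, 0, 0], [0.004, 0, 0, 0, 0, 0], [0.004, 0, 0, 0, 0, 0], [0.003, 0, 0, 0, 0, 0], [0, 0, 0, 0, 0, 0]]]'

```text
clock: 4.15
position: [0.5095, -0.1604, 0.0188]
tcp_rot: [0.996, 0.091, -0.0, -0.0]
ft_force: [-2.2, -0.0, 1.1]
gripper_width: 0.006
gripper_force: 0.9
```

Call:
apply_moves --commands '[[[0.001, 0, 0, 0, 0, 0], [0.001, 0, 0, 0, 0, 0], [0.001, 0, 0, 0, 0, 0], [0.001, 0, 0, 0, 0, 0], [0, 0, 0, 0, 0, 0], [0, 0, 0, 0, 0, 0], [0, 0, 0, 0, 0, 0], [0, 0, 0, 0, 0, 0], [0, 0, 0, 0, 0, 0], [0, 0, 0, 0, 0, 0]]]'

```text
clock: 5.15
position: [0.5123, -0.1598, 0.019]
tcp_rot: [0.996, 0.091, 0.0, 0.0]
ft_force: [-0.9, 0.9, -0.9]
gripper_width: 0.003
gripper_force: 0.4
```

```bash
python3 -c "
from h import *
q=np.load('pose.npy');print(jig(q))"
```

```text
(array([-77.2, -53.9,  19. ]), array([-0.8,  1. , -0.9]), 5.15)
```

Call:
apply_moves --commands '[[[0.0015, 0, 0, 0, 0, 0], [0.0015, 0, 0, 0, 0, 0], [0.0015, 0, 0, 0, 0, 0], [0, 0, 0, 0, 0, 0], [0, 0, 0, 0, 0, 0], [0, 0, 0, 0, 0, 0], [0, 0, 0, 0, 0, 0], [0, 0, 0, 0, 0, 0], [0, 0, 0, 0, 0, 0], [0, 0, 0, 0, 0, 0]]]'

```text
clock: 6.15
position: [0.5128, -0.1599, 0.0188]
tcp_rot: [0.996, 0.09, -0.002, 0.0]
ft_force: [-7.0, -1.2, 4.4]
gripper_width: 0.006
gripper_force: 3.2
```

Call:
apply_moves --commands '[[[0.001, 0, 0, 0, 0, 0], [0.001, 0, 0, 0, 0, 0], [0, 0, 0, 0, 0, 0], [0, 0, 0, 0, 0, 0], [0, 0, 0, 0, 0, 0], [0, 0, 0, 0, 0, 0], [0, 0, 0, 0, 0, 0], [0, 0, 0, 0, 0, 0], [0, 0, 0, 0, 0, 0], [0, 0, 0, 0, 0, 0]]]'

```text
clock: 7.15
position: [0.5129, -0.16, 0.0187]
tcp_rot: [0.996, 0.09, -0.003, -0.0]
ft_force: [-8.6, -0.8, 6.5]
gripper_width: 0.006
gripper_force: 4.4
```

```bash
python3 -c "
from h import *
q=np.load('pose.npy');print(jig(q))"
```

```text
(array([-76.6, -54.2,  18.7]), array([-8.6,  0.8,  6.5]), 7.15)
```

Call:
apply_moves --commands '[[[0.002, 0, 0, 0, 0, 0], [0.002, 0, 0, 0, 0, 0], [0, 0, 0, 0, 0, 0], [0, 0, 0, 0, 0, 0], [0, 0, 0, 0, 0, 0], [0, 0, 0, 0, 0, 0], [0, 0, 0, 0, 0, 0], [0, 0, 0, 0, 0, 0], [0, 0, 0, 0, 0, 0], [0, 0, 0, 0, 0, 0]]]'

```text
clock: 8.15
position: [0.5132, -0.1601, 0.0184]
tcp_rot: [0.996, 0.09, -0.005, -0.0]
ft_force: [-13.8, -2.9, 10.3]
gripper_width: 0.004
gripper_force: 6.6
```

Call:
apply_moves --commands '[[[0.002, 0, 0, 0, 0, 0], [0.001, 0, 0, 0, 0, 0], [0, 0, 0, 0, 0, 0], [0, 0, 0, 0, 0, 0], [0, 0, 0, 0, 0, 0], [0, 0, 0, 0, 0, 0], [0, 0, 0, 0, 0, 0], [0, 0, 0, 0, 0, 0], [0, 0, 0, 0, 0, 0], [0, 0, 0, 0, 0, 0]]]'

```text
clock: 9.15
position: [0.5133, -0.1601, 0.0183]
tcp_rot: [0.996, 0.089, -0.007, -0.0]
ft_force: [-16.4, -2.9, 12.4]
gripper_width: 0.007
gripper_force: 8.4
```

```bash
python3 -c "
from h import *
q=np.load('pose.npy');print(jig(q),to([-108,-54,19],0,q))"
```

```text
(array([-76.3, -54.4,  18.3]), array([-16.6,   0.1,  12.4]), 9.15) (array([-31.69612728,  -0.29167218,  -0.32034563]), array([-0.09311348,  0.76252956, -0.16259401]))
```

Call:
apply_moves --commands '[[[-0.02, 0, 0, 0, 0, 0], [-0.048, 0, 0, 0, 0, 0], [0, 0.04, 0, 0, 0, 0], [0, 0.05, 0, 0, 0, 0], [0, 0.03, 0, 0, 0, 0], [0.03, 0, 0, 0, 0, 0], [0.05, 0, 0, 0, 0, 0], [0.05, 0, 0, 0, 0, 0], [0, 0, 0, 0, 0, 0], [0, 0, 0, 0, 0, 0]]]'

```text
clock: 10.15
position: [0.5702, -0.2218, 0.0187]
tcp_rot: [0.996, 0.091, 0.0, -0.0]
ft_force: [-0.7, -0.9, 0.5]
gripper_width: 0.01
gripper_force: 0.0
```

```bash
python3 -c "
from h import *
q=np.load('pose.npy');print(jig(q),to([-32,-104,19],0,q))
s=sense();i=get_image('wrist');cv2.imwrite('pics/w2.png',cv2.resize(i[:,:,::-1],(800,600)))"
```

```text
(array([ -31.5, -125.4,   18.7]), array([-0.8, -0.8,  0.5]), 10.15) (array([ -0.48559305, -21.37848826,  -0.30836489]), array([-0.0154    , -0.02333685,  0.0394927 ]))
```

View pics/w2.png

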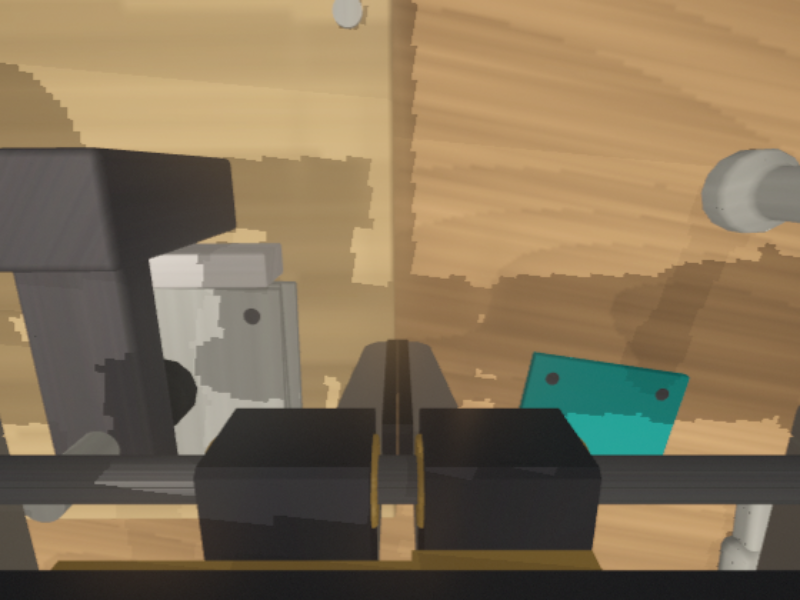

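The plates now sit flat against the far fence, at (150–280, 285). Next I'll push towards the left fence.

Call:
apply_moves --commands '[[[0, -0.006, 0, 0, 0, 0], [0, -0.006, 0, 0, 0, 0], [0, -0.005, 0, 0, 0, 0], [0, -0.005, 0, 0, 0, 0], [0, -0.004, 0, 0, 0, 0], [0, -0.004, 0, 0, 0, 0], [0, -0.004, 0, 0, 0, 0], [0, -0.003, 0, 0, 0, 0], [0, 0, 0, 0, 0, 0], [0, 0, 0, 0, 0, 0]]]'

```text
clock: 11.2
position: [0.5657, -0.2007, 0.019]
tcp_rot: [0.996, 0.091, -0.0, 0.0]
ft_force: [-0.1, 0.2, 0.4]
gripper_width: 0.006
gripper_force: 0.0
```

Call:
apply_moves --commands '[[[0, -0.0015, 0, 0, 0, 0], [0, -0.0015, 0, 0, 0, 0], [0, -0.0015, 0, 0, 0, 0], [0, -0.0015, 0, 0, 0, 0], [0, -0.0015, 0, 0, 0, 0], [0, 0, 0, 0, 0, 0], [0, 0, 0, 0, 0, 0], [0, 0, 0, 0, 0, 0], [0, 0, 0, 0, 0, 0], [0, 0, 0, 0, 0, 0]]]'

```text
clock: 12.2
position: [0.5649, -0.1963, 0.019]
tcp_rot: [0.996, 0.091, -0.0, 0.0]
ft_force: [0.4, -1.7, -0.5]
gripper_width: 0.006
gripper_force: 0.8
```

```bash
python3 -c "
from h import *
q=np.load('pose.npy');print(jig(q))"
```

```text
(array([-32.1, -99.4,  19. ]), array([ 0.1, -1.7, -0.5]), 12.2)
```

Call:
apply_moves --commands '[[[0, -0.0015, 0, 0, 0, 0], [0, -0.0015, 0, 0, 0, 0], [0, -0.0015, 0, 0, 0, 0], [0, -0.0015, 0, 0, 0, 0], [0, -0.0015, 0, 0, 0, 0], [0, 0, 0, 0, 0, 0], [0, 0, 0, 0, 0, 0], [0, 0, 0, 0, 0, 0], [0, 0, 0, 0, 0, 0], [0, 0, 0, 0, 0, 0]]]'

```text
clock: 13.2
position: [0.564, -0.1918, 0.0189]
tcp_rot: [0.996, 0.091, -0.0, 0.0]
ft_force: [-0.4, -2.4, -1.5]
gripper_width: 0.007
gripper_force: 1.2
```

```bash
python3 -c "
from h import *
q=np.load('pose.npy');print(jig(q))"
```

```text
(array([-32.1, -94.8,  18.9]), array([-0.9, -2.3, -1.5]), 13.2)
```

Call:
apply_moves --commands '[[[0, -0.0015, 0, 0, 0, 0], [0, -0.0015, 0, 0, 0, 0], [0, -0.0015, 0, 0, 0, 0], [0, -0.0015, 0, 0, 0, 0], [0, -0.0015, 0, 0, 0, 0], [0, 0, 0, 0, 0, 0], [0, 0, 0, 0, 0, 0], [0, 0, 0, 0, 0, 0], [0, 0, 0, 0, 0, 0], [0, 0, 0, 0, 0, 0]]]'

```text
clock: 14.2
position: [0.5646, -0.19, 0.0197]
tcp_rot: [0.996, 0.09, 0.002, 0.002]
ft_force: [2.6, -9.0, -1.4]
gripper_width: 0.008
gripper_force: 4.0
```

Call:
apply_moves --commands '[[[0, -0.0015, 0, 0, 0, 0], [0, -0.0015, 0, 0, 0, 0], [0, -0.0015, 0, 0, 0, 0], [0, 0, 0, 0, 0, 0], [0, 0, 0, 0, 0, 0], [0, 0, 0, 0, 0, 0], [0, 0, 0, 0, 0, 0], [0, 0, 0, 0, 0, 0], [0, 0, 0, 0, 0, 0], [0, 0, 0, 0, 0, 0]]]'

```text
clock: 15.2
position: [0.5646, -0.1899, 0.0201]
tcp_rot: [0.996, 0.089, 0.002, 0.003]
ft_force: [4.0, -12.7, -0.5]
gripper_width: 0.004
gripper_force: 6.4
```

```bash
python3 -c "
from h import *
q=np.load('pose.npy');print(jig(q))"
```

```text
(array([-31.2, -93. ,  20.1]), array([  1.6, -13.2,  -0.5]), 15.2)
```

Call:
apply_moves --commands '[[[0, -0.002, 0, 0, 0, 0], [0, -0.001, 0, 0, 0, 0], [0, 0, 0, 0, 0, 0], [0, 0, 0, 0, 0, 0], [0, 0, 0, 0, 0, 0], [0, 0, 0, 0, 0, 0], [0, 0, 0, 0, 0, 0], [0, 0, 0, 0, 0, 0], [0, 0, 0, 0, 0, 0], [0, 0, 0, 0, 0, 0]]]'

```text
clock: 16.2
position: [0.5647, -0.1899, 0.0204]
tcp_rot: [0.996, 0.089, 0.003, 0.004]
ft_force: [3.2, -15.3, -1.7]
gripper_width: 0.001
gripper_force: 7.9
```

Call:
apply_moves --commands '[[[0, 0.02, 0, 0, 0, 0], [0, 0.048, 0, 0, 0, 0], [-0.04, 0, 0, 0, 0, 0], [-0.06, 0, 0, 0, 0, 0], [-0.03, 0, 0, 0, 0, 0], [0, -0.03, 0, 0, 0, 0], [0, -0.05, 0, 0, 0, 0], [0, -0.04, 0, 0, 0, 0], [0, 0, 0, 0, 0, 0], [0, 0, 0, 0, 0, 0]]]'

```text
clock: 17.2
position: [0.4808, -0.1648, 0.0191]
tcp_rot: [0.996, 0.092, 0.0, -0.0]
ft_force: [0.5, -1.1, -0.4]
gripper_width: 0.008
gripper_force: 0.0
```

```bash
python3 -c "
from h import *
q=np.load('pose.npy');print(jig(q),to([-82,-48,19],0,q))"
```

```text
(array([-109.1,  -53.1,   19.1]), array([ 0.3, -1.1, -0.4]), 17.2) (array([27.13792383, -5.0212635 ,  0.12002457]), array([-0.03661934, -0.02332308,  0.12391333]))
```

Call:
apply_moves --commands '[[[0.015, -0.007, 0, 0, 0, 0], [0.015, 0, 0, 0, 0, 0], [0.01, 0, 0, 0, 0, 0], [0.005, 0, 0, 0, 0, 0], [0.004, 0, 0, 0, 0, 0], [0.003, 0, 0, 0, 0, 0], [0.003, 0, 0, 0, 0, 0], [0.003, 0, 0, 0, 0, 0], [0.002, 0, 0, 0, 0, 0], [0, 0, 0, 0, 0, 0]]]'

```text
clock: 18.2
position: [0.513, -0.1561, 0.0187]
tcp_rot: [0.996, 0.09, -0.002, -0.0]
ft_force: [-4.8, -0.6, 2.5]
gripper_width: 0.004
gripper_force: 2.6
```

Call:
apply_moves --commands '[[[0.002, 0, 0, 0, 0, 0], [0.002, 0, 0, 0, 0, 0], [0.001, 0, 0, 0, 0, 0], [0, 0, 0, 0, 0, 0], [0, 0, 0, 0, 0, 0], [0, 0, 0, 0, 0, 0], [0, 0, 0, 0, 0, 0], [0, 0, 0, 0, 0, 0], [0, 0, 0, 0, 0, 0], [0, 0, 0, 0, 0, 0]]]'

```text
clock: 19.2
position: [0.5131, -0.1561, 0.0184]
tcp_rot: [0.996, 0.09, -0.004, -0.0]
ft_force: [-9.9, -1.4, 8.7]
gripper_width: 0.005
gripper_force: 5.6
```

```bash
python3 -c "
from h import *
q=np.load('pose.npy');print(jig(q))"
```

```text
(array([-75.8, -50.4,  18.4]), array([-10. ,   0.4,   8.7]), 19.2)
```

Call:
apply_moves --commands '[[[0.002, 0, 0, 0, 0, 0], [0.002, 0, 0, 0, 0, 0], [0.002, 0, 0, 0, 0, 0], [0, 0, 0, 0, 0, 0], [0, 0, 0, 0, 0, 0], [0, 0, 0, 0, 0, 0], [0, 0, 0, 0, 0, 0], [0, 0, 0, 0, 0, 0], [0, 0, 0, 0, 0, 0], [0, 0, 0, 0, 0, 0]]]'

```text
clock: 20.2
position: [0.5131, -0.1561, 0.018]
tcp_rot: [0.996, 0.089, -0.008, -0.0]
ft_force: [-17.3, -3.0, 13.8]
gripper_width: 0.006
gripper_force: 9.2
```

Call:
apply_moves --commands '[[[-0.02, 0, 0, 0, 0, 0], [-0.045, 0, 0, 0, 0, 0], [0, 0.05, 0, 0, 0, 0], [0, 0.05, 0, 0, 0, 0], [0, 0.02, 0, 0, 0, 0], [0.03, 0, 0, 0, 0, 0], [0.05, 0, 0, 0, 0, 0], [0.05, 0, 0, 0, 0, 0], [0, 0, 0, 0, 0, 0], [0, 0, 0, 0, 0, 0]]]'

```text
clock: 21.2
position: [0.5729, -0.217, 0.0186]
tcp_rot: [0.996, 0.091, 0.0, -0.0]
ft_force: [-0.5, -0.8, 0.1]
gripper_width: 0.007
gripper_force: 0.0
```

```bash
python3 -c "
from h import *
q=np.load('pose.npy');print(jig(q),to([-32,-95,19],0,q))"
```

```text
(array([ -28. , -121.1,   18.6]), array([-0.6, -0.7,  0.1]), 21.2) (array([ -4.00637319, -26.107625  ,  -0.37896382]), array([-0.03974734, -0.00778626,  0.0699173 ]))
```

Call:
apply_moves --commands '[[[-0.004, -0.01, 0, 0, 0, 0], [0, -0.01, 0, 0, 0, 0], [0, -0.01, 0, 0, 0, 0], [0, -0.007, 0, 0, 0, 0], [0, -0.004, 0, 0, 0, 0], [0, -0.003, 0, 0, 0, 0], [0, -0.003, 0, 0, 0, 0], [0, -0.002, 0, 0, 0, 0], [0, 0, 0, 0, 0, 0], [0, 0, 0, 0, 0, 0]]]'

```text
clock: 22.2
position: [0.565, -0.1902, 0.019]
tcp_rot: [0.996, 0.09, 0.0, 0.0]
ft_force: [-0.1, 0.0, -0.2]
gripper_width: 0.002
gripper_force: 0.4
```

Call:
apply_moves --commands '[[[0, -0.002, 0, 0, 0, 0], [0, -0.002, 0, 0, 0, 0], [0, -0.001, 0, 0, 0, 0], [0, 0, 0, 0, 0, 0], [0, 0, 0, 0, 0, 0], [0, 0, 0, 0, 0, 0], [0, 0, 0, 0, 0, 0], [0, 0, 0, 0, 0, 0], [0, 0, 0, 0, 0, 0], [0, 0, 0, 0, 0, 0]]]'

```text
clock: 23.2
position: [0.565, -0.19, 0.0194]
tcp_rot: [0.996, 0.09, 0.001, 0.002]
ft_force: [0.1, -7.3, -0.2]
gripper_width: 0.006
gripper_force: 3.4
```

```bash
python3 -c "
from h import *
q=np.load('pose.npy');print(jig(q))"
```

```text
(array([-30.9, -93.1,  19.4]), array([-1.2, -7.2, -0.2]), 23.2)
```

Call:
apply_moves --commands '[[[0, -0.003, 0, 0, 0, 0], [0, -0.002, 0, 0, 0, 0], [0, 0, 0, 0, 0, 0], [0, 0, 0, 0, 0, 0], [0, 0, 0, 0, 0, 0], [0, 0, 0, 0, 0, 0], [0, 0, 0, 0, 0, 0], [0, 0, 0, 0, 0, 0], [0, 0, 0, 0, 0, 0], [0, 0, 0, 0, 0, 0]]]'

```text
clock: 24.2
position: [0.5649, -0.1899, 0.0198]
tcp_rot: [0.996, 0.089, 0.001, 0.003]
ft_force: [2.0, -11.6, -1.8]
gripper_width: 0.0
gripper_force: 6.0
```

Call:
apply_moves --commands '[[[0, 0.02, 0, 0, 0, 0], [0, 0.03, 0, 0, 0, 0], [-0.03, 0, -0.05, 0, 0, 0], [-0.04, 0, -0.06, 0, 0, 0], [-0.04, 0, -0.06, 0, 0, 0], [-0.02, -0.03, -0.06, 0, 0, 0], [0, -0.04, -0.05, 0, 0, 0], [0, -0.04, 0, 0, 0, 0], [0, 0, 0, 0, 0, 0], [0, 0, 0, 0, 0, 0]]]'

```text
clock: 25.2
position: [0.4806, -0.1628, 0.187]
tcp_rot: [0.996, 0.091, -0.0, 0.0]
ft_force: [0.2, -0.3, 0.2]
gripper_width: 0.006
gripper_force: 0.0
```

```bash
python3 - <<'E'
from h import *
q=np.load("pose.npy");print(jig(q));s=sense();i=get_image("wrist");np.save("w2.npy",i);np.save("w2s.npy",np.r_[s['position'],s['tcp_rot']])
p=proj("wrist",J([-30,-50,34],q),s)[0];x0,y0=int(p[0])-60,int(p[1])-48;k=6
im=cv2.resize(i[y0:y0+100,x0:x0+130,::-1],None,fx=k,fy=k,interpolation=cv2.INTER_CUBIC)
for P in([[5,-82,38],[5,-20,38],[-55,-20,38]],[[5,-20,34],[-65,-20,34],[-65,-80,34],[5,-80,34]]):
    a=((proj("wrist",J(P,q),s)+.5-[x0,y0])*k-.5).round().astype(int);print(a.tolist())
cv2.imwrite("pics/c2.png",im)
E
```

```text
(array([-108.9,  -51.2,  187. ]), array([ 0.1, -0.3,  0.2]), 25.2)
[[572, 57], [171, 58], [181, 454]]
[[173, 61], [185, 513], [546, 513], [557, 61]]
```

View pics/c2.png

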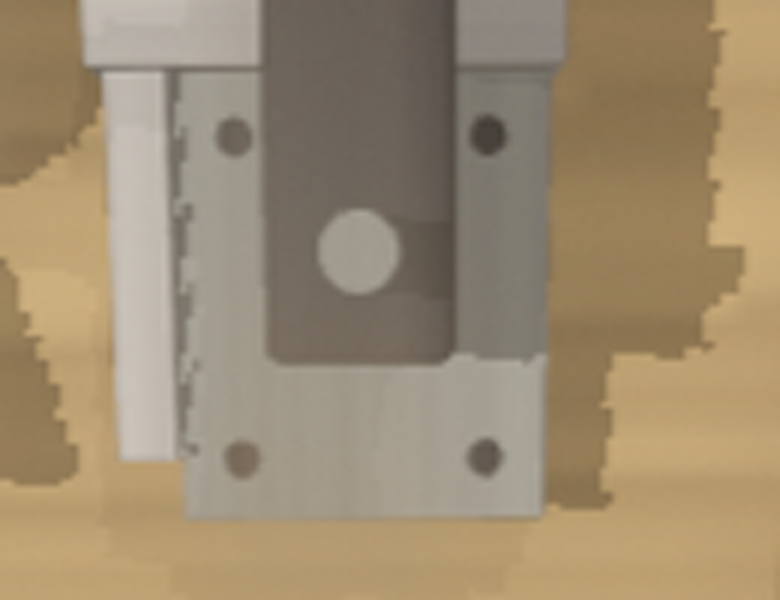

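The stack is snug: the top plate spans (185,70)–(545,517) in the crop and is flush with both fences, and no lower plate shows. Now the paddle.

```bash
python3 - <<'E'
from h import *
q=np.load("pose.npy");c,n=np.cos(q[2]),np.sin(q[2]);d=np.array([-1.,.5])/1000
q[:2]+=[c*d[0]-n*d[1],n*d[0]+c*d[1]];np.save("pose.npy",q)
print(jig(q),to([-50,95,135],0,q))
for qq in(0,.27,.54,.7,.81,.88):
    a=.45-qq;e=-40 if a<0 else -60;print(qq,round(78+(35-e)*np.tan(a)+4.3/np.cos(a),1))
E
```

```text
(array([-108.1,  -52.3,  186.6]), array([ 0.3,  0.1, -0.2]), 25.25) (array([  57.9907194 , -147.30997414,   51.62368059]), array([-0.00664149,  0.03797481, -0.06278856]))
0 128.7
0.27 99.7
0.54 75.5
0.7 63.3
0.81 54.4
0.88 48.3
```

Call:
apply_moves --commands '[[[0.01, -0.025, 0, 0, 0, 0], [0.02, -0.05, 0, 0, 0, 0], [0.02, -0.05, 0, 0, 0, 0], [0.02, -0.05, 0, 0, 0, 0], [0.0187, -0.0465, 0, 0, 0, 0], [0.008, -0.024, 0, 0, 0, 0], [0, 0, 0.04, 0, 0, 0], [0, 0, 0.03, 0, 0, 0], [0, 0, 0.01, 0, 0, 0], [0, 0, 0, 0, 0, 0]]]'

```text
clock: 26.25
position: [0.5106, -0.0081, 0.1377]
tcp_rot: [0.996, 0.09, -0.001, -0.0]
ft_force: [-0.9, 0.1, -0.3]
gripper_width: 0.008
gripper_force: 0.0
```

```bash
python3 - <<'E'
from h import *
q=np.load("pose.npy");print(jig(q));i=get_image("wrist")
cv2.imwrite("pics/w3.png",cv2.resize(i[:,:,::-1],(800,600)))
E
```

```text
(array([-50.4,  95.1, 137.7]), array([-0.9,  0.3, -0.3]), 26.25)
```

View pics/w3.png

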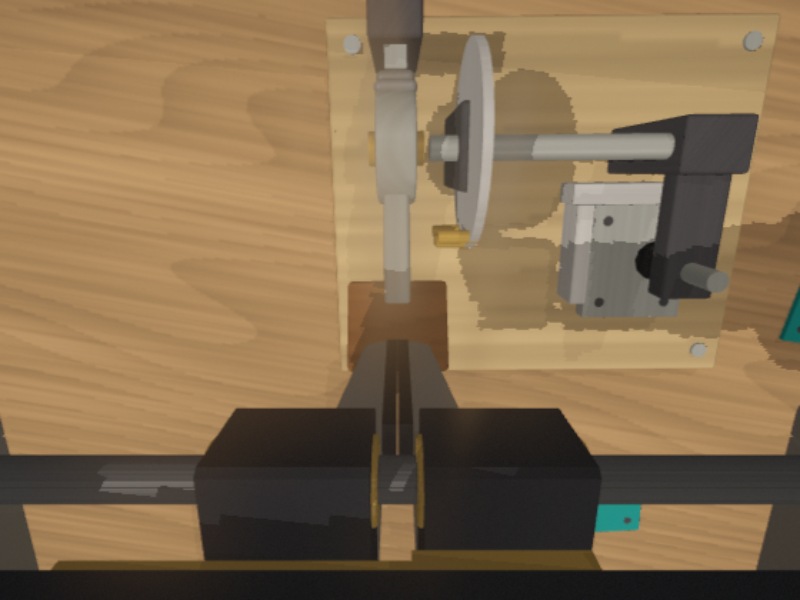

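The shut fingers are centred over the paddle at (397,325), so I'll press down.

Call:
apply_moves --commands '[[[0, 0, 0.006, 0, 0, 0], [0, 0, 0.007, 0, 0, 0], [0, 0, 0.007, 0, 0, 0], [0, 0, 0.007, 0, 0, 0], [0, 0, 0.007, 0, 0, 0], [0, 0, 0.007, 0, 0, 0], [0, 0, 0.007, 0, 0, 0], [0, 0, 0.007, 0, 0, 0], [0, 0, 0.006, 0, 0, 0], [0, 0, 0, 0, 0, 0]]]'

```text
clock: 27.3
position: [0.5109, -0.0073, 0.102]
tcp_rot: [0.996, 0.091, -0.0, 0.0]
ft_force: [-0.9, -0.8, 3.1]
gripper_width: 0.01
gripper_force: 1.4
```

Call:
apply_moves --commands '[[[0, 0, 0.006, 0, 0, 0], [0, 0, 0.006, 0, 0, 0], [0, 0, 0.006, 0, 0, 0], [0, 0, 0.006, 0, 0, 0], [0, 0, 0.006, 0, 0, 0], [0, 0, 0.004, 0, 0, 0], [0, 0, 0.004, 0, 0, 0], [0, 0, 0.003, 0, 0, 0], [0, 0, 0, 0, 0, 0], [0, 0, 0, 0, 0, 0]]]'

```text
clock: 28.3
position: [0.51, -0.0075, 0.0774]
tcp_rot: [0.996, 0.091, -0.001, 0.0]
ft_force: [-4.4, -0.0, 3.9]
gripper_width: 0.004
gripper_force: 2.7
```

```bash
python3 -c "
from h import *
q=np.load('pose.npy');print(jig(q))"
```

```text
(array([-50.9,  95.8,  77.4]), array([-4.3,  0.8,  3.9]), 28.3)
```

Call:
apply_moves --commands '[[[0, 0, 0.004, 0, 0, 0], [0, 0, 0.004, 0, 0, 0], [0, 0, 0.004, 0, 0, 0], [0, 0, 0.004, 0, 0, 0], [0, 0, 0.004, 0, 0, 0], [0, 0, 0.002, 0, 0, 0], [0, 0, 0, 0, 0, 0], [0, 0, 0, 0, 0, 0], [0, 0, 0, 0, 0, 0], [0, 0, 0, 0, 0, 0]]]'

```text
clock: 29.3
position: [0.5105, -0.0074, 0.0646]
tcp_rot: [0.996, 0.091, -0.001, 0.0]
ft_force: [-3.2, -1.4, 6.1]
gripper_width: 0.008
gripper_force: 5.5
```

Call:
apply_moves --commands '[[[0, 0, 0.002, 0, 0, 0], [0, 0, 0.002, 0, 0, 0], [0, 0, 0.001, 0, 0, 0], [0, 0, 0, 0, 0, 0], [0, 0, 0, 0, 0, 0], [0, 0, 0, 0, 0, 0], [0, 0, 0, 0, 0, 0], [0, 0, 0, 0, 0, 0], [0, 0, 0, 0, 0, 0], [0, 0, 0, 0, 0, 0]]]'

```text
clock: 30.3
position: [0.511, -0.0073, 0.0617]
tcp_rot: [0.996, 0.091, -0.0, 0.0]
ft_force: [-3.0, -0.8, 7.1]
gripper_width: 0.004
gripper_force: 5.0
```

```bash
python3 -c "
from h import *
q=np.load('pose.npy');print(jig(q))"
```

```text
(array([-49.9,  95.8,  61.7]), array([-3.1, -0.2,  7.1]), 30.3)
```

Now in 1.8 mm steps, watching for the force to step up at the third click (expected at about z = 54).

Call:
apply_moves --commands '[[[0, 0, 0.002, 0, 0, 0], [0, 0, 0.001, 0, 0, 0], [0, 0, 0, 0, 0, 0], [0, 0, 0, 0, 0, 0], [0, 0, 0, 0, 0, 0], [0, 0, 0, 0, 0, 0], [0, 0, 0, 0, 0, 0], [0, 0, 0, 0, 0, 0], [0, 0, 0, 0, 0, 0], [0, 0, 0, 0, 0, 0]]]'

```text
clock: 31.3
position: [0.5113, -0.0072, 0.0601]
tcp_rot: [0.996, 0.091, 0.0, 0.0]
ft_force: [-2.4, 0.0, 7.0]
gripper_width: -0.0
gripper_force: 4.8
```

Call:
apply_moves --commands '[[[0, 0, 0.002, 0, 0, 0], [0, 0, 0.001, 0, 0, 0], [0, 0, 0, 0, 0, 0], [0, 0, 0, 0, 0, 0], [0, 0, 0, 0, 0, 0], [0, 0, 0, 0, 0, 0], [0, 0, 0, 0, 0, 0], [0, 0, 0, 0, 0, 0], [0, 0, 0, 0, 0, 0], [0, 0, 0, 0, 0, 0]]]'

```text
clock: 32.3
position: [0.5117, -0.0071, 0.0584]
tcp_rot: [0.996, 0.091, 0.001, 0.0]
ft_force: [-1.9, -1.1, 7.6]
gripper_width: 0.007
gripper_force: 4.5
```

Call:
apply_moves --commands '[[[0, 0, 0.002, 0, 0, 0], [0, 0, 0.001, 0, 0, 0], [0, 0, 0, 0, 0, 0], [0, 0, 0, 0, 0, 0], [0, 0, 0, 0, 0, 0], [0, 0, 0, 0, 0, 0], [0, 0, 0, 0, 0, 0], [0, 0, 0, 0, 0, 0], [0, 0, 0, 0, 0, 0], [0, 0, 0, 0, 0, 0]]]'

```text
clock: 33.3
position: [0.512, -0.0071, 0.0568]
tcp_rot: [0.996, 0.091, 0.001, 0.0]
ft_force: [-1.7, -0.6, 6.5]
gripper_width: 0.004
gripper_force: 4.2
```

Call:
apply_moves --commands '[[[0, 0, 0.001, 0, 0, 0], [0, 0, 0.001, 0, 0, 0], [0, 0, 0, 0, 0, 0], [0, 0, 0, 0, 0, 0], [0, 0, 0, 0, 0, 0], [0, 0, 0, 0, 0, 0], [0, 0, 0, 0, 0, 0], [0, 0, 0, 0, 0, 0], [0, 0, 0, 0, 0, 0], [0, 0, 0, 0, 0, 0]]]'

```text
clock: 34.3
position: [0.5123, -0.007, 0.0557]
tcp_rot: [0.996, 0.091, 0.001, 0.0]
ft_force: [-2.1, 0.1, 7.9]
gripper_width: 0.006
gripper_force: 4.1
```

Call:
apply_moves --commands '[[[0, 0, 0.001, 0, 0, 0], [0, 0, 0.001, 0, 0, 0], [0, 0, 0, 0, 0, 0], [0, 0, 0, 0, 0, 0], [0, 0, 0, 0, 0, 0], [0, 0, 0, 0, 0, 0], [0, 0, 0, 0, 0, 0], [0, 0, 0, 0, 0, 0], [0, 0, 0, 0, 0, 0], [0, 0, 0, 0, 0, 0]]]'

```text
clock: 35.3
position: [0.5126, -0.007, 0.0546]
tcp_rot: [0.996, 0.091, 0.002, 0.0]
ft_force: [-0.8, 1.2, 8.2]
gripper_width: 0.006
gripper_force: 4.5
```

Call:
apply_moves --commands '[[[0, 0, 0.001, 0, 0, 0], [0, 0, 0, 0, 0, 0], [0, 0, 0, 0, 0, 0], [0, 0, 0, 0, 0, 0], [0, 0, 0, 0, 0, 0], [0, 0, 0, 0, 0, 0], [0, 0, 0, 0, 0, 0], [0, 0, 0, 0, 0, 0], [0, 0, 0, 0, 0, 0], [0, 0, 0, 0, 0, 0]]]'

```text
clock: 36.3
position: [0.5127, -0.007, 0.0542]
tcp_rot: [0.996, 0.091, 0.002, 0.0]
ft_force: [-1.9, -0.2, 10.1]
gripper_width: 0.007
gripper_force: 5.1
```

```bash
python3 - <<'E'
from h import *
q=np.load("pose.npy");print(jig(q))
i=get_image("scene")
for z in(14,):print(proj("scene",J([[35,95,78],[-45,95,50]],q)))
p=proj("scene",J([-5,80,70],q))[0];x0,y0=int(p[0])-48,int(p[1])-38
cv2.imwrite("pics/s2.png",cv2.resize(i[y0:y0+75,x0:x0+100,::-1],None,fx=8,fy=8,interpolation=cv2.INTER_CUBIC));print(x0,y0)
E
```

```text
(array([-48.1,  95.8,  54.2]), array([-1.9,  0.2, 10.1]), 36.3)
[[279.19750567 222.252827  ]
 [254.45821374 213.82354073]]
214 181
```

View pics/s2.png

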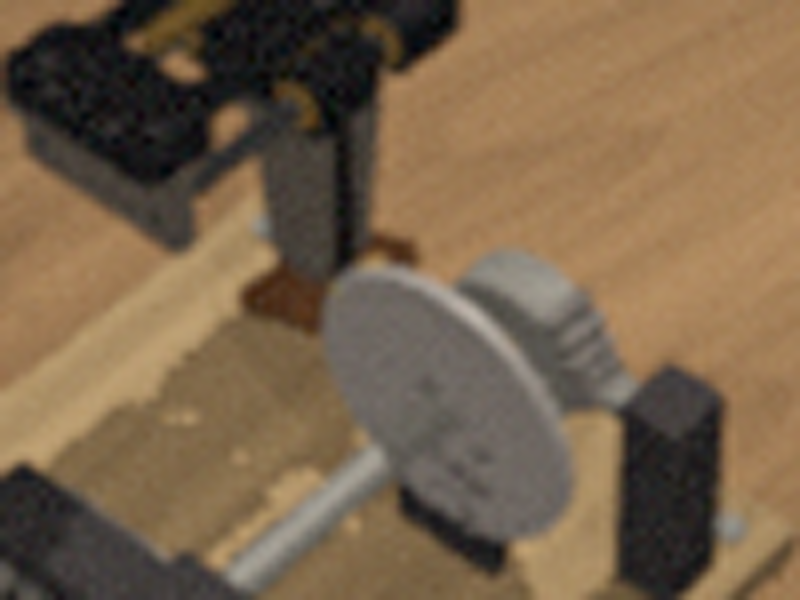

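Call:
apply_moves --commands '[[[0, 0, 0, 0, 0, 0], [0, 0, 0, 0, 0, 0], [0, 0, 0, 0, 0, 0], [0, 0, 0, 0, 0, 0], [0, 0, 0, 0, 0, 0], [0, 0, 0, 0, 0, 0], [0, 0, 0, 0, 0, 0], [0, 0, 0, 0, 0, 0], [0, 0, 0, 0, 0, 0], [0, 0, 0, 0, 0, 0]]]'

```text
clock: 37.35
position: [0.5127, -0.0069, 0.0542]
tcp_rot: [0.996, 0.091, 0.002, 0.0]
ft_force: [-1.4, -0.4, 10.0]
gripper_width: 0.002
gripper_force: 5.1
```

```bash
python3 - <<'E'
from h import *
q=np.load("pose.npy");F=[]
for k in range(6):F.append(jig(q)[1]);i=get_image("wrist")
print(jig(q),np.mean(F,0))
cv2.imwrite("pics/w4.png",cv2.resize(i[:300,200:560,::-1],(720,600),interpolation=cv2.INTER_CUBIC))
E
```

```text
(array([-48.1,  95.8,  54.2]), array([-1.8,  0.2, 10.1]), 37.65) [-1.18333333  0.16666667  9.95      ]
```

View pics/w4.png

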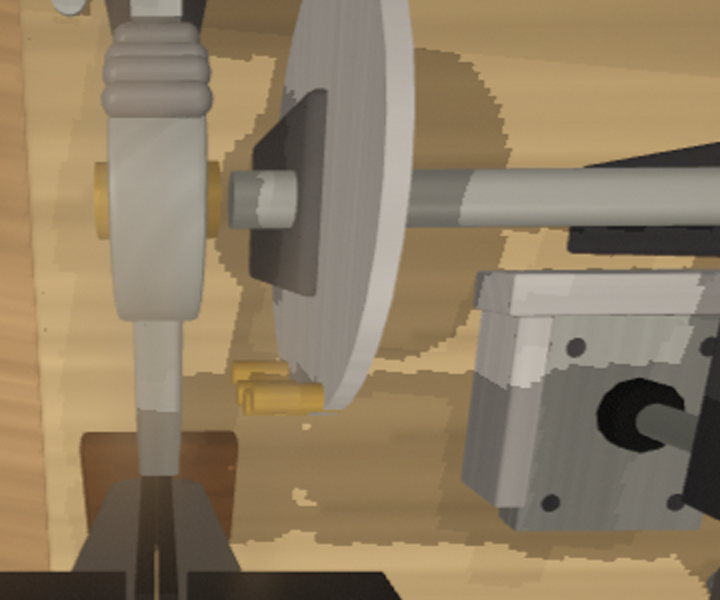

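The wrist view shows the stack still square under the foot and the paddle held. The tip is at 54.2 mm and the steady push is 10 N. That is partway up the third click's force step, at a dial angle of about 0.81–0.82.

```bash
python3 -c "
from rig import *
print(close_job())"
```

```text
the job is handed in; nothing more can be done
None
```

I handed the job in at about 38 s: the three plates are snug in the fence corner, and the arm is holding the dial at its third click with about 10 N (angle estimated at 0.81–0.82 rad from tip height and push force; hand-in returned no verdict).

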